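# Clear the brazing rod and light the weld

## Robot

A 6-joint arm with a two-finger parallel gripper is mounted at the origin on the work surface; the furniture and walls round the work are solid. World frame = base frame: x ahead of the robot, y to its left, z up, the work surface at z = 0. Lengths are in m, angles in rad, forces in N, time in s.
With the tool pointing down it reaches from about 0.3 to 0.875 m from the base axis. Payload 6.4 kg.
Tool frame: the origin (TCP) lies at the very end of the fingers, on their centre line; the grasp point (between the pads) lies 19 mm behind it; z points along the fingers, y is the line along which they close (so a half turn about z gives the same grasp; the last joint's range is limited). The gripper opens to 85 mm and grips with 20 to 120 N. Pads are 22 mm wide; open, the fingers measure 114 mm over their backs; the gripper's body (76 mm by 85 mm) begins 54 mm behind the grasp point. The pads swing forward as they close: fully open they stand 13 mm farther back than shut.
Start: joints at [-1.388, 0.181, 1.607, -0, 1.354, -0.206], TCP at [0.218, -0.532, 0.231] pointing down, gripper open.
Joint ranges: [-2.99, 2.99], [-0.89, 2.07], [0.3, 2.58], [-1.14, 4.28], [0, 2.63], [-3.12, 3.12]. Speed limits (rad/s): [2.57, 2.57, 3.01, 3.14, 3.14, 3.14].

## Interface

Orientations are given as a unit quaternion [w, x, y, z].
In Python, from bench import ctrl gives the robot as it stands.
- The arm moves only by the tool jog_arm, never from a script. Its argument "series" is a list that holds one entry, the list of rows, each a list of 7 numbers: the shift along the tool's x, y, z in mm, then the turn, a rotation vector about the tool's x, y, z in rad, then the finger opening in mm, from 0 to 85.4. In form: [[[tx, ty, tz, rx, ry, rz, gripper], ...]]. A call has exactly 10 rows; each row shifts and turns the commanded pose from where the row before left it, along the tool's axes as they then stand; what a row does not reach is not made up. A row lasts 1/10 s, in which the tool goes at most 50 mm and 8.59 degrees, less where a joint would pass 70% of its speed; a pose out of reach is approached as far as the arm can. A call with a gripper value outside its range is refused whole. The fingers move at their own pace and stop on an object; the grip force is fixed at half the most. Time passes only in rows, so rows that do not move let the fingers close, or fill a call up. It gives the time, the measured TCP pose, the force, the opening and the grip force at its end, in the units of the state.
- ctrl.get_obs(): the state, without advancing time (a new reading comes with each control period).
- ctrl.camera(name): name is "scene" or "top" or "wrist"; returns a dict with "frame" (480x640x3 uint8, blue, green, red), "z_map" (480x640 float32, m along the optical axis (not along the pixel's ray), 0 where there is no reading), "fx", "fy", "cx", "cy" (pixels), "xyz" and "rotation" of the camera in the world. Camera axes: x right, y down, z forward; pixel columns grow to the right and rows downward; lengths in m; the calibration is good to about 2 mm. A picture is of the moment at which its call begins.
- ctrl.hand_in(): hands the job in; it is judged then, once.
The state is a dict: "time_s": time; "q": joint angles; "dq": joint speeds; "joint_efforts": joint torques, N m; "eef_pos": TCP position; "eef_rot": TCP orientation; "wrist_force": force on the tool from outside, world axes, zero at the start; "torque": the same for the moment, N m; "opening": opening from 0.0 (shut) to 1.0 (fully open); "grasp_force": force on a finger pad.
Only numpy, scipy, OpenCV 4.12 (cv2) and the standard library are available. Lean on these libraries where they do the work, as an engineer would, in place of code of your own. Each camera call takes 0.05 s, during which the arm holds its last target. There are 200 camera calls.

## Task

The weld on the steel coupon is to be looked at: first take the brass rod that lies across it and push it down past the sprung orange jaw of the blue rack until it sits home in both fork clips, about centred, with the jaw sprung shut over it, and let go of it. Then draw the yellow torch straight up out of its holster and hold it over the coupon, slanted about 35 degrees from upright, with its lens about 10 cm from the middle of the weld seam and pointing at it. Finish while still holding the torch there, raised and still, the torch clear of everything else, and leave the coupon, the tin, the nuts and the gauge block where they are.

Things in the scene. Friction and masses are not known exactly. Their poses are not given: they have to be found in the camera images.
- brass_rod: Square brass rod, 240 mm long, 8 x 8 mm, about 0.12 kg; at the start it lies flat across the coupon. Origin at the middle of its length on its underside; its own y axis runs along it, its z axis up (4 mm from origin to the rod's centre line).
- coupon: Loose steel test coupon, a flat plate 110 (x) x 160 (y) x 8 mm, about 0.9 kg, lying on the table. Origin at the centre of its underside. A dark weld seam runs along its y axis over the middle of its top.
- weld (a point): Middle of the weld seam, on the coupon's top face, 8 mm above the table.
- rod_rack: Blue rod rack fixed to the table, base plate 150 (x) x 64 (y) x 8 mm; origin at the centre of its underside, z up. Two fork clips, each 16 mm long in x, stand at its x = -55 and +55 mm; the 94 mm between is free for fingers, but for the base and the jaw's 6 mm axle (y = +10, z = 30 mm). Each clip has a seat at z = 58 mm, a fixed prong at -y, flared, up to z = 86 mm, and the orange jaw at +y.
- rod_seat (a point): Centre of the rod when home: the rack's x = 0, y = 0, 62 mm above the table; axes as the rack's. The rod then lies along the rack's x, in a slot 10 mm wide centred on y = 0. The mouth between prong flare and jaw ramp is about 22 mm wide at z = 85 mm and narrows downward.
- rod_jaw (a joint): Angle of the orange jaw (one part, a finger at either clip), rad: 0 shut, 0.6 open. Hinge along the rack's x at y = +10, z = 30 mm. Its sloping noses reach over the slot from z = 68 to 85 mm; the rod, pressed down between noses and prongs with 5 to 12 N in all, pushes them aside to +y by about 0.1 rad, and the spring shuts the jaw over it.
- holster: Black round holster fixed to the table: a disc 92 mm across with an upright cup 51 mm in outer diameter, 68 mm high, open at the top, bore 38 mm, inner floor 10 mm above the table. Origin at the centre of its underside.
- torch: Yellow pocket torch, 148 mm long, about 0.14 kg, at the start standing lens down in the holster. Origin at the centre of its lens face (the lower end); its own z axis points from the lens to the tail, so light leaves along -z. Head 34 mm in diameter and 32 mm long, tapering to a round body 26 mm in diameter from z = 44 to 145 mm.
- torch_grip (a point): Point on the torch's axis 115 mm from the lens face, on its 26 mm round part; good to grip. It stands 125 mm above the table in the holster.
- tip_tin: Small green tin, 66 x 96 x 31 mm, to be left alone. Origin at the centre of its underside.
- nut_a: Grey steel hexagon nut, 30 x 34 x 22 mm, to be left alone. Origin at the centre of its underside.
- nut_b: Brass-coloured hexagon nut, 30 x 34 x 22 mm, to be left alone. Origin at the centre of its underside.
- gauge_block: Steel block with holes, 51 x 76 x 25 mm, to be left alone. Origin at the centre of its underside.
Mind the look-alikes: they are no part of the job. Of the things like the coupon, leave any that is pink; of the rest the smaller one is meant.

How it is judged:
On the way, in this order (a step that is already met when the one before it is completed fails the run):
1. the brass rod sits home in both fork clips, jaw shut over it, let go (x of brass_rod in the frame of rod_rack between -0.04 and 0.04 m and y of brass_rod in the frame of rod_rack between -0.006 and 0.006 m and z of brass_rod in the frame of rod_rack between 0.054 and 0.0625 m and angle between the y axis of brass_rod and the x axis of rod_rack, either way round below 0.07 rad and value of joint rod_jaw below 0.05 rad and contact force between the fingers and brass_rod below 0.2 N), for 0.2 s.
2. the torch is drawn up out of its holster (z of torch in the frame of holster above 0.075 m and contact force between the fingers and torch above 1 N), for 0.1 s.
At the end, for the whole second after the job is handed in: Rod in both clips (centred within 40 mm, underside 54-62.5 mm up), jaw under 0.05 rad, fingers off it. Torch held still, lens over 45 mm up, axis 20-55 deg from upright, touching no coupon, holster or rack; mid-weld 50-200 mm ahead of the lens, within 35 mm of its axis in torch x and y (all of step 1 and angle between torch's own z axis and vertical between 0.35 and 0.96 rad and height (world z) of torch above 0.045 m and contact force between the fingers and torch above 1 N and contact force between torch and coupon below 0.1 N and contact force between torch and holster below 0.1 N and contact force between torch and rod_rack below 0.1 N and linear speed of torch below 0.03 m/s and x of weld in the frame of torch between -0.035 and 0.035 m and y of weld in the frame of torch between -0.035 and 0.035 m and z of weld in the frame of torch between -0.2 and -0.05 m); the arm keeps its last pose, push and grip.
It fails at once if the tin, a nut or the gauge block is shifted more than 25 mm (distance of any of tip_tin, nut_a, nut_b, gauge_block from where it was at the start of the episode above 0.025 m).
It fails at once if the coupon is shifted more than 30 mm (distance of coupon from where it was at the start of the episode above 0.03 m).
It also fails if it takes over 64 s, if anything falls off the work surface, if the arm or the gripper's body presses on something with over 40 N, if the wrist force passes 120 N, or if a joint passes its speed limit or range.

## Working session

There is one attempt and no reset: what is moved stays moved. The work goes in short steps, Python scripts to look and compute and a tool call to move; the robot and the scene stay as the last step left them, time stands still between calls to the robot, and variables do not carry over. Pictures are saved under pics/ and viewed, at most 10 in all, crops included, and the job is handed in when it is done.

Besides the shell and the picture viewer there is one more tool, called as a command line: name --argument value ..., lists and objects as JSON in quotes. jog_arm: Moves the arm, as the interface text tells. Its arguments: {"type":"object","properties":{"series":{"type":"array"}},"required":["series"]}

```bash
mkdir -p pics; ls; python3 - <<'E'
from bench import ctrl
import cv2, numpy as np
print(ctrl.get_obs())
for n in ("scene","top"):
    c=ctrl.camera(n); np.savez(f"{n}.npz",**c); cv2.imwrite(f"pics/{n}0.png",c["frame"])
    print(n,c["fx"],c["fy"],c["cx"],c["cy"],c["xyz"],c["rotation"])
E
```

```text
pics
{'time_s': 0.0, 'q': array([-1.38828565e+00,  1.81527006e-01,  1.60804383e+00,  9.27288028e-07,
        1.35379929e+00, -2.06272497e-01]), 'dq': array([-0.00131115, -0.00010127,  0.00034258,  0.0001244 ,  0.00024714,
        0.00088396]), 'joint_efforts': array([-7.96823824e-04, -4.44869864e+01, -3.51340413e+01, -2.31924914e-04,
        9.13056516e-03, -2.81565065e-05]), 'eef_pos': array([ 0.2178866 , -0.53150371,  0.23037474]), 'eef_rot': array([-8.88666459e-04,  9.81165010e-01,  1.93169441e-01,  1.10113778e-05]), 'wrist_force': array([-1.52055211,  0.65003301,  0.59848064]), 'torque': array([0.01494223, 0.03390519, 0.04768171]), 'grasp_force': 0.0, 'opening': 1.000998211513088}
scene 507.1396946535763 507.1396946535763 326.4834279991058 238.81793362485973 [0.05513701 0.88758709 0.80836606] [ 0.10247617 -0.20321455  0.87714135 -0.42287769]
top 521.4140561181781 521.4140561181781 317.69375675736967 234.22060714845264 [0.22750525 0.07612527 1.47942689] [-0.0666552   0.70964631 -0.69806161  0.06833146]
```

View pics/scene0.png

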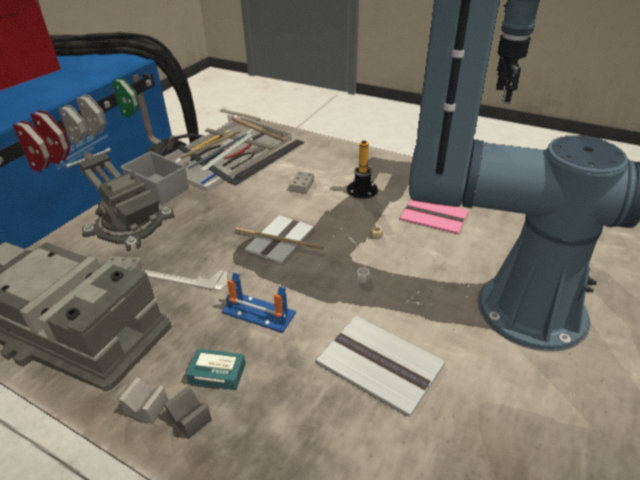

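View pics/top0.png

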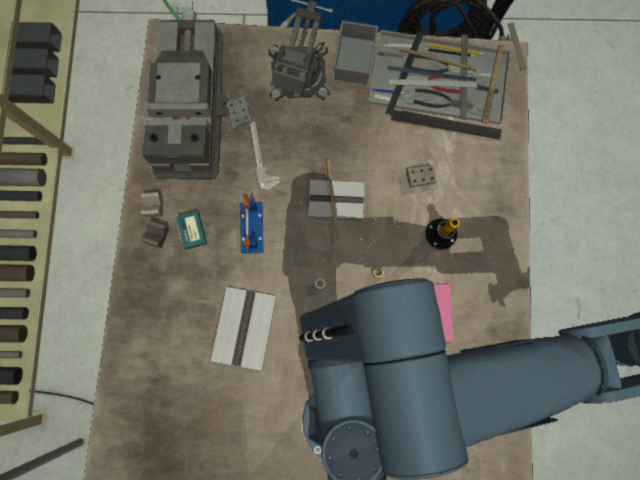

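```bash
cat > h.py <<'E'
import numpy as np, cv2
from scipy.spatial.transform import Rotation as R
def load(n): 
    d=np.load(n); return {k:d[k] for k in d}
def rot(q): return R.from_quat(np.r_[q[1:],q[0]])
def ray(c,uv,z):
    "pixels -> world points on plane z"
    uv=np.atleast_2d(uv).astype(float)
    d=np.c_[(uv[:,0]-c["cx"])/c["fx"],(uv[:,1]-c["cy"])/c["fy"],np.ones(len(uv))]
    d=rot(c["rotation"]).apply(d); return c["xyz"]+d*((z-c["xyz"][2])/d[:,2])[:,None]
def cloud(c,m=None):
    "depth pixels in mask -> world points"
    v,u=np.nonzero((c["z_map"]>0)&(m if m is not None else True)); z=c["z_map"][v,u]
    p=np.c_[(u-c["cx"])/c["fx"]*z,(v-c["cy"])/c["fy"]*z,z]
    return rot(c["rotation"]).apply(p)+c["xyz"],np.c_[u,v]
E
python3 - <<'E'
from h import *
t=load("top.npz");s=load("scene.npz")
a=cv2.resize(t["frame"][150:270,230:390],(800,600),interpolation=cv2.INTER_CUBIC)
cv2.imwrite("pics/a.png",a)
for n,c in(("top",t),("scene",s)):
    hsv=cv2.cvtColor(c["frame"],cv2.COLOR_BGR2HSV)
    for nm,lo,hi in(("yellow",(18,140,100),(32,255,255)),("orange",(4,140,90),(16,255,255)),("blue",(105,140,60),(120,255,255)),("black",(0,0,0),(180,255,35))):
        m=cv2.inRange(hsv,lo,hi); k,l,st,ce=cv2.connectedComponentsWithStats(m)
        for i in range(1,k):
            if 15<st[i,4]<3000:
                p,_=cloud(c,l==i); print(n,nm,st[i],p.min(0).round(3) if len(p) else 0,np.median(p,0).round(3),p.max(0).round(3))
E
```

```text
top yellow [431  44  30   8  71] [ 1.096 -0.356 -0.   ] [ 1.107 -0.309  0.009] [ 1.118 -0.265  0.016]
top yellow [468  51  11   3  25] [ 1.088 -0.411  0.002] [ 1.093 -0.394  0.007] [ 1.099 -0.379  0.013]
top yellow [450 218  10  10  60] [ 0.508 -0.336 -0.007] [ 0.522 -0.279  0.153] [ 0.57  -0.268  0.164]
top orange [244 200   4   9  30] [ 0.576  0.272 -0.002] [0.582 0.277 0.076] [0.613 0.287 0.087]
top orange [245 239   4   8  24] [0.467 0.265 0.053] [0.473 0.27  0.075] [0.482 0.273 0.083]
top blue [376  89  18   4  26] [ 0.955 -0.146  0.004] [ 0.96  -0.122  0.009] [ 0.964 -0.095  0.016]
top blue [242 200  21  53 666] [ 0.457  0.233 -0.001] [0.525 0.255 0.008] [0.605 0.292 0.088]
top blue [241 203   4  11  35] [ 0.571  0.289 -0.   ] [0.584 0.296 0.006] [0.603 0.3   0.011]
top blue [241 218   5  19  80] [ 0.503  0.283 -0.001] [0.53  0.291 0.007] [0.557 0.298 0.015]
top black [ 398    0  105   39 2227] [ 1.14  -0.591 -0.376] [ 1.347 -0.409 -0.199] [ 1.399 -0.21   0.027]
top black [491   0  22  21 247] [ 1.281 -0.593 -0.295] [ 1.365 -0.554 -0.159] [ 1.418 -0.51  -0.093]
top black [51 26
[... 10235 characters left out ...]
0.157]
scene black [ 98  95  19  16 115] [ 1.387 -0.241  0.115] [ 1.396 -0.215  0.138] [ 1.404 -0.164  0.155]
scene black [436 112  16  62 344] [0.218 0.097 0.343] [0.224 0.11  0.4  ] [0.231 0.117 0.452]
scene black [190 136   8   5  24] [ 1.293 -0.527 -0.137] [ 1.355 -0.516 -0.128] [ 1.368 -0.456 -0.082]
scene black [  0 142  24  24 282] [1.379 0.13  0.114] [1.388 0.162 0.133] [1.399 0.201 0.156]
scene black [174 142   7   6  27] [ 1.338 -0.436 -0.134] [ 1.344 -0.419 -0.106] [ 1.371 -0.398 -0.098]
scene black [348 176  29  22 418] [ 0.476 -0.297  0.   ] [ 0.512 -0.257  0.011] [ 0.561 -0.228  0.057]
scene black [ 69 310   6   5  20] [0.743 0.523 0.145] [0.747 0.528 0.148] [0.751 0.533 0.149]
```

View pics/a.png

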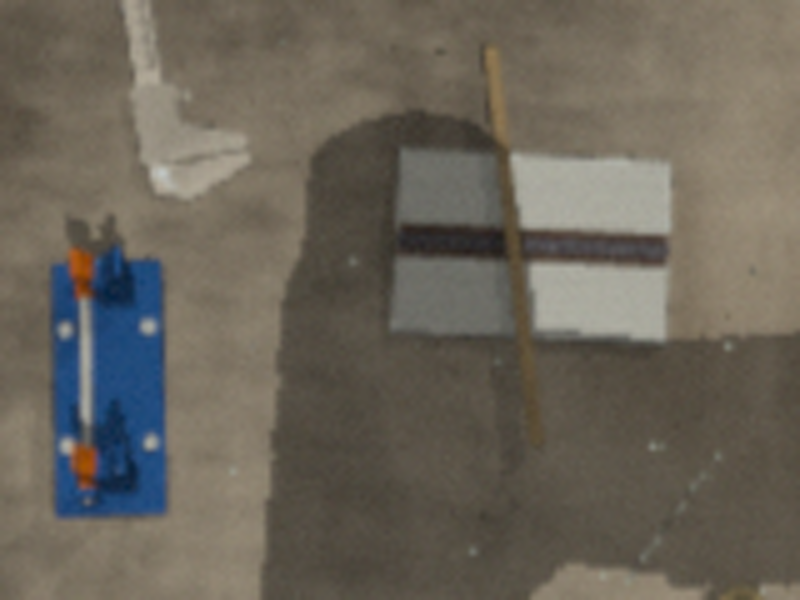

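```bash
python3 - <<'E'
from h import *
t=load("top.npz");s=load("scene.npz")
cr=lambda l: np.array(l)/5+[230-.4,150-.4]
def show(n,p): 
    print(n,p.round(4).tolist(),"mean",p.mean(0).round(4))
rod=ray(t,cr([(491,47),(537,447)]),.016); show("rod",rod); d=rod[0]-rod[1]; print(np.linalg.norm(d),np.degrees(np.arctan2(d[1],d[0])))
c=ray(t,cr([(400,148),(671,160),(665,342),(390,331)]),.008); show("coupon",c)
r=ray(t,cr([(52,260),(163,260),(167,515),(58,515)]),.008); show("rack",r)
for a,b in((0,3),(1,2)): d=r[a]-r[b]; print(np.linalg.norm(d),np.degrees(np.arctan2(d[1],d[0])))
# scene view: yellow torch, holster disc/cup rim via depth; rack
hsv=cv2.cvtColor(s["frame"],cv2.COLOR_BGR2HSV)
m=cv2.inRange(hsv,(105,140,60),(120,255,255))>0
p,uv=cloud(s,m); k=(abs(p[:,0]-.53)<.1)&(abs(p[:,1]-.27)<.06)
q=p[k&(p[:,2]<.011)]; print("rack scene base",cv2.minAreaRect((q[:,:2]*1000).astype(np.float32)))
p2,_=cloud(t,None); q=p2[(abs(p2[:,0]-.51)<.08)&(abs(p2[:,1]+.27)<.08)]
print("torch top pts",q[q[:,2]>.15].mean(0), "rim", q[(q[:,2]>.06)&(q[:,2]<.075)].mean(0))
for n,C in(("s",s),("t",t)):
    h=cv2.cvtColor(C["frame"],cv2.COLOR_BGR2HSV)
    p,_=cloud(C,cv2.inRange(h,(0,0,0),(180,255,60))>0)
    q=p[(abs(p[:,0]-.51)<.08)&(abs(p[:,1]+.27)<.08)]
    d=q[q[:,2]<.015]; print(n,"disc",cv2.minEnclosingCircle((d[:,:2]*1000).astype(np.float32)))
    d=q[(q[:,2]<.072)&(q[:,2]>.02)]; print("cup",d.min(0),d.max(0))
E
```

```text
rod [[0.7366, 0.0488, 0.016], [0.4978, 0.0196, 0.016]] mean [0.6172 0.0342 0.016 ]
0.24055260485445132 6.977582710997294
coupon [[0.6763, 0.1013, 0.008], [0.6718, -0.0577, 0.008], [0.5623, -0.0542, 0.008], [0.5661, 0.105, 0.008]] mean [0.6191 0.0236 0.008 ]
rack [[0.6051, 0.3024, 0.008], [0.6062, 0.2379, 0.008], [0.4563, 0.2301, 0.008], [0.4552, 0.2923, 0.008]] mean [0.5307 0.2657 0.008 ]
0.15021970156155096 3.8470122584941384
0.15014530651881008 2.950157722344906
rack scene base ((529.604248046875, 274.636962890625), (147.37643432617188, 60.942413330078125), 3.875286340713501)
torch top pts [ 0.52012652 -0.27808741  0.15533518] rim [ 0.51614616 -0.27469173  0.06736516]
s disc ((519.3397827148438, -269.07293701171875), 44.01900100708008)
cup [ 0.49799687 -0.29453382  0.02005817] [ 0.54296521 -0.24855458  0.06849929]
t disc ((521.7589111328125, -278.2320556640625), 47.1237907409668)
cup [ 0.49557861 -0.30500251  0.02122709] [ 0.54500082 -0.25420213  0.07170557]
```

jog_arm --series '[[[0,0,0,0,0,0.1333,85],[0,0,0,0,0,0.1333,85],[29,-32,0,0,0,0,85],[29,-32,0,0,0,0,85],[29,-32,0,0,0,0,85],[29,-32,0,0,0,0,85],[29,-32,0,0,0,0,85],[29,-32,0,0,0,0,85],[29,-32,0,0,0,0,85],[29,-32,0,0,0,0,85]]]'

```text
time_s: 1.1
eef_pos: [0.4176, -0.248, 0.2311]
eef_rot: [-0.0, 0.998, 0.061, -0.0]
wrist_force: [0.4, -0.1, 0.4]
opening: 0.996
grasp_force: 0.0
```

jog_arm --series '[[[29,-32,0,0,0,0,60],[29,-32,0,0,0,0,60],[29,-32,0,0,0,0,60],[29,-32,0,0,0,0,60],[29,-32,0,0,0,0,60],[29,-32,0,0,0,0,60],[29,-32,0,0,0,0,60],[29,-32,0,0,0,0,60],[0,0,0,0,0,0,60],[0,0,0,0,0,0,60]]]'

```text
time_s: 2.1
eef_pos: [0.6159, 0.0336, 0.2303]
eef_rot: [0.0, 0.998, 0.062, -0.001]
wrist_force: [0.7, -0.5, 0.5]
opening: 0.7
grasp_force: 0.0
```

```bash
cat >> h.py <<'E'
def toolv(o,target):
    return rot(o["eef_rot"]).inv().apply(np.array(target)-o["eef_pos"])*1000
def yaw(o): x=rot(o["eef_rot"]).as_matrix(); return np.degrees(np.arctan2(x[1,0],x[0,0])), x[:,2]
E
python3 - <<'E'
from h import *
from bench import ctrl
o=ctrl.get_obs(); print(o["time_s"],o["eef_pos"],yaw(o),o["opening"],o["wrist_force"])
c=ctrl.camera("wrist"); np.savez("w1.npz",**c); cv2.imwrite("pics/w1.png",c["frame"]); print(c["xyz"],c["rotation"])
c=ctrl.camera("top"); np.savez("top2.npz",**c)
E
```

```text
2.1 [0.61586636 0.0335726  0.2303232 ] (np.float64(7.123728793642767), array([-1.71920547e-03, -1.14578960e-04, -9.99998516e-01])) 0.699994807182735 [ 0.72613033 -0.53674474  0.53191263]
[0.68632741 0.04310271 0.37344197] [ 0.10493937  0.74260535 -0.65480975 -0.09353727]
```

View pics/w1.png

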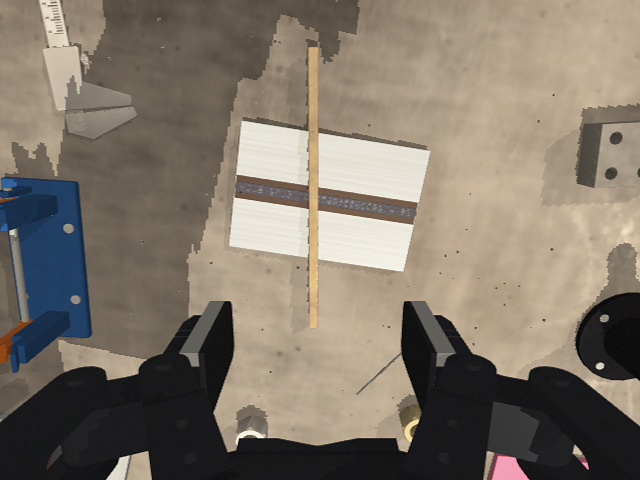

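The wrist view shows the rod from (313,47) to (314,328), parallel to the tool's x, and the coupon square under it. The blue rack is at the left edge, x 0-90 px.

```bash
python3 - <<'E'
from h import *
c=load("w1.npz")
h=cv2.cvtColor(c["frame"],cv2.COLOR_BGR2HSV)
r=ray(c,[(313.5,47),(314,328)],.016); print("rod",r,r.mean(0)); d=r[0]-r[1]; print(np.linalg.norm(d),np.degrees(np.arctan2(d[1],d[0])))
q=ray(c,[(241,118),(429,151),(404,271),(230,246)],.008); print("coupon",q.mean(0),q)
print("seam",ray(c,[(237,186),(416,212)],.008))
q=ray(c,[(78,181),(91,336)],.008); print("rack edge",q); d=q[0]-q[1]; print(np.linalg.norm(d),np.degrees(np.arctan2(d[1],d[0])))
E
```

```text
rod [[0.73812711 0.05294958 0.016     ]
 [0.50030441 0.02309692 0.016     ]] [0.61921576 0.03802325 0.016     ]
0.23968900148123706 7.154624894279235
coupon [0.62020499 0.02712301 0.008     ] [[ 0.67846863  0.10582829  0.008     ]
 [ 0.67162085 -0.0530161   0.008     ]
 [ 0.56342423 -0.05159755  0.008     ]
 [ 0.56730624  0.10727738  0.008     ]]
seam [[ 0.62193553  0.10499346  0.008     ]
 [ 0.61875354 -0.05207034  0.008     ]]
rack edge [[0.6091508  0.24070877 0.008     ]
 [0.46098724 0.23283729 0.008     ]]
0.1483725041431078 3.041092507709546
```

jog_arm --series '[[[2,-2,40,0,0,0,45],[0,0,40,0,0,0,45],[0,0,40,0,0,0,45],[0,0,40,0,0,0,45],[0,0,25,0,0,0,45],[0,0,15,0,0,0,45],[0,0,10,0,0,0,45],[0,0,6,0,0,0,45],[0,0,3,0,0,0,45],[0,0,0,0,0,0,45]]]'

```text
time_s: 3.2
eef_pos: [0.6185, 0.0347, 0.0131]
eef_rot: [0.0, 0.998, 0.061, 0.001]
wrist_force: [-0.4, 0.1, -0.1]
opening: 0.529
grasp_force: 0.0
```

jog_arm --series '[[[0,-1,2.5,0,0,0,45],[0,0,0,0,0,0,20],[0,0,0,0,0,0,10],[0,0,0,0,0,0,0],[0,0,0,0,0,0,0],[0,0,0,0,0,0,0],[0,0,0,0,0,0,0],[0,0,0,0,0,0,0],[0,0,0,0,0,0,0],[0,0,0,0,0,0,0]]]'

```text
time_s: 4.2
eef_pos: [0.618, 0.036, 0.0103]
eef_rot: [-0.0, 0.998, 0.061, 0.0]
wrist_force: [-1.6, 1.3, 6.1]
opening: 0.064
grasp_force: 59.9
```

jog_arm --series '[[[0,0,-15,0,0,0,0],[0,0,-35,0,0,0,0],[0,0,-40,0,0,0,0],[0,0,-40,0,0,0,0],[-10,-40,-10,0,0,0,0],[-10,-40,0,0,0,0,0],[-10,-40,0,0,0,0,0],[-10,-40,0,0,0,0,0],[-10,-40,0,0,0,0,0],[0,0,0,0,0,0.065,0]]]'

```text
time_s: 5.2
eef_pos: [0.5412, 0.2327, 0.1502]
eef_rot: [-0.001, 1.0, 0.031, -0.0]
wrist_force: [0.1, -0.3, -1.5]
opening: 0.063
grasp_force: 59.1
```

```bash
python3 - <<'E'
from h import *
from bench import ctrl
o=ctrl.get_obs(); print(o["time_s"],o["eef_pos"],yaw(o),o["opening"],o["wrist_force"],o["grasp_force"])
c=ctrl.camera("wrist"); np.savez("w2.npz",**c); cv2.imwrite("pics/w2.png",c["frame"])
E
```

```text
5.2 [0.54117794 0.23265797 0.15023068] (np.float64(3.5064023370256105), array([-9.59408723e-04,  1.43722769e-03, -9.99998507e-01])) 0.0634861483010584 [ 0.0597817  -0.27302477 -1.47147732] 59.14768159389496
```

View pics/w2.png

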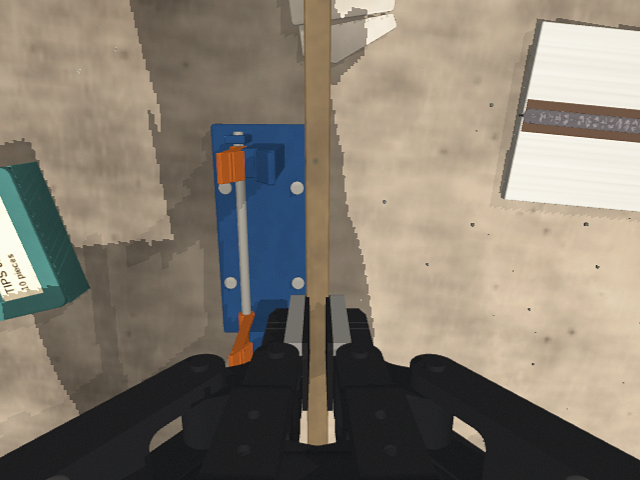

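```bash
python3 - <<'E'
from h import *
c=load("w2.npz")
f=c["frame"].astype(int); h=cv2.cvtColor(c["frame"],cv2.COLOR_BGR2HSV)
print("cx",c["cx"],c["fx"])
g=ray(c,[(317.5,50),(317.5,250)],.156); print("rod",g)
q=ray(c,[(211,125),(224,331)],.008); print("left edge",q)
d=q[0]-q[1]; L=np.linalg.norm(d); u=d/L; n=np.array([-u[1],u[0],0]); print(L,np.degrees(np.arctan2(u[1],u[0])))
q0=q[0]-.075*u-.032*n; print("rack centre from left edge (far corner)",q0)
print("right edge bolts etc")
p,uv=cloud(c,cv2.inRange(h,(100,120,40),(125,255,255))>0)
k=(p[:,2]<.012)&(p[:,2]>.003); print("base",cv2.minAreaRect((p[k,:2]*1000).astype(np.float32)))
k=(p[:,2]>.07); print("prong top blue",p[k].min(0),p[k].max(0))
p,uv=cloud(c,cv2.inRange(h,(4,140,60),(16,255,255))>0)
for s in (0,1):
    k=(p[:,2]>.06)&((p[:,0]>.53)==bool(s)); print("jaw",p[k].min(0),p[k].max(0),k.sum())
d=c["z_map"]; print("rod depth",d[100,317],cloud(c,np.pad(np.ones((1,1),bool),((100,379),(317,322))))[0])
E
```

```text
cx 317.08441727104145 426.2210386052144
rod [[0.63142952 0.23896393 0.156     ]
 [0.56935516 0.23508931 0.156     ]]
left edge [[0.60357665 0.30649969 0.008     ]
 [0.45626102 0.29788738 0.008     ]]
0.14756716149773447 3.345797534044217
rack centre from left edge (far corner) [0.53057207 0.27017709 0.008     ]
right edge bolts etc
base ((531.926025390625, 272.4572448730469), (148.51300048828125, 61.02424621582031), 3.5335309505462646)
prong top blue [0.48307507 0.249363   0.07024273] [0.59519875 0.26931299 0.19228655]
jaw [0.47368316 0.26785334 0.06004492] [0.4845064  0.27911192 0.08630605] 550
jaw [0.54674216 0.2508853  0.06013822] [0.59371344 0.28586849 0.19589597] 863
rod depth 0.13018861 [[0.61732739 0.23823601 0.15635373]]
```

jog_arm --series '[[[-4,-18,0,0,0,0,0],[-4,-19,0,0,0,0,0],[0,0,10,0,0,0.0,0],[0,0,15,0,0,0,0],[0,0,15,0,0,0,0],[0,0,5,0,0,0,0],[0,0,0,0,0,0,0],[0,0,0,0,0,0,0],[0,0,0,0,0,0,0],[0,0,0,0,0,0,0]]]'

```text
time_s: 6.25
eef_pos: [0.5342, 0.2648, 0.1055]
eef_rot: [-0.0, 1.0, 0.029, 0.001]
wrist_force: [-0.7, 0.4, -1.0]
opening: 0.068
grasp_force: 59.2
```

```bash
python3 - <<'E'
from h import *
from bench import ctrl
o=ctrl.get_obs(); print(o["time_s"],o["eef_pos"],yaw(o),o["opening"],o["wrist_force"],o["grasp_force"])
c=ctrl.camera("wrist"); np.savez("w3.npz",**c)
s=ctrl.camera("scene"); np.savez("s3.npz",**s)
a=cv2.resize(c["frame"][0:360,160:480],(533,600)); b=cv2.resize(s["frame"][240:350,200:310],(600,600),interpolation=cv2.INTER_CUBIC)[:,:267]
b=cv2.resize(s["frame"][240:360,205:259+10],(267,600)[:2],interpolation=cv2.INTER_CUBIC)
cv2.imwrite("pics/w3.png",np.hstack([a,b]))
E
```

```text
6.25 [0.53419235 0.26482161 0.10552326] (np.float64(3.270093816411775), array([ 1.30574712e-03,  3.37042566e-04, -9.99999091e-01])) 0.06839821737134094 [-0.66831994  0.35394691 -1.01399404] 59.175540804862976
```

View pics/w3.png

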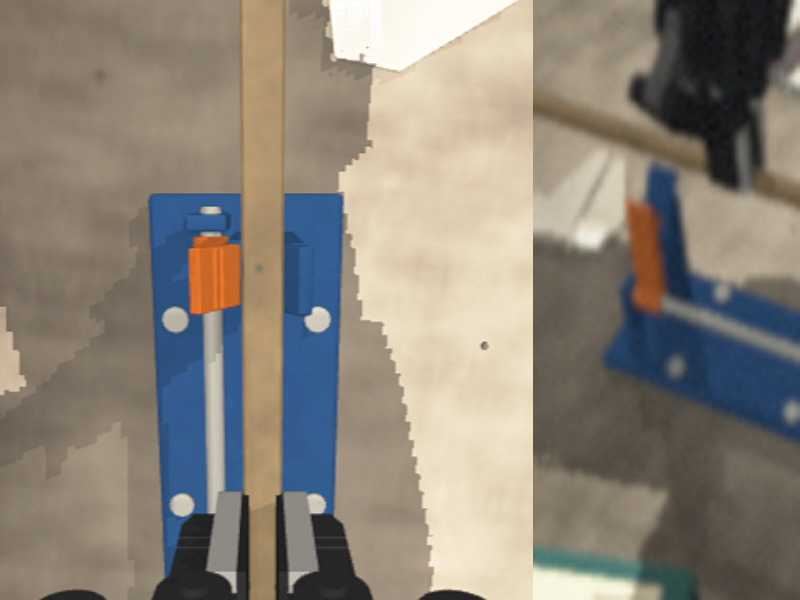

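jog_arm --series '[[[-2,-5,0,0,0,-0.006,0],[0,0,8,0,0,0,0],[0,0,8,0,0,0,0],[0,0,5,0,0,0,0],[0,0,4,0,0,0,0],[0,0,4,0,0,0,0],[0,0,4,0,0,0,0],[0,0,4,0,0,0,0],[0,0,0,0,0,0,0],[0,0,0,0,0,0,0]]]'

```text
time_s: 7.35
eef_pos: [0.5314, 0.2694, 0.0674]
eef_rot: [0.0, 1.0, 0.031, -0.0]
wrist_force: [1.0, -1.3, -1.7]
opening: 0.064
grasp_force: 59.1
```

jog_arm --series '[[[0,0,2,0,0,0,0],[0,0,2,0,0,0,0],[0,0,2,0,0,0,0],[0,0,1,0,0,0,0],[0,0,0,0,0,0,0],[0,0,0,0,0,0,0],[0,0,0,0,0,0,0],[0,0,0,0,0,0,0],[0,0,0,0,0,0,0],[0,0,0,0,0,0,0]]]'

```text
time_s: 8.35
eef_pos: [0.5314, 0.2696, 0.0608]
eef_rot: [-0.0, 1.0, 0.032, 0.0]
wrist_force: [0.0, -0.1, -1.4]
opening: 0.065
grasp_force: 59.2
```

```bash
python3 - <<'E'
from h import *
from bench import ctrl
o=ctrl.get_obs(); print(o["time_s"],o["eef_pos"],yaw(o),o["opening"],o["wrist_force"],o["grasp_force"])
c=ctrl.camera("wrist"); np.savez("w4.npz",**c)
s=ctrl.camera("scene"); np.savez("s4.npz",**s)
a=cv2.resize(c["frame"][60:360,160:480],(533,500)); 
b=cv2.resize(s["frame"][240:340,209:262],(265,500),interpolation=cv2.INTER_CUBIC)
cv2.imwrite("pics/w4.png",np.hstack([a,b]))
E
```

```text
8.35 [0.53136937 0.26964714 0.06080554] (np.float64(3.616224742477758), array([ 2.58609909e-05,  5.25207037e-05, -9.99999998e-01])) 0.06524321685434505 [ 0.02799813 -0.11651875 -1.40872715] 59.188697934150696
```

View pics/w4.png

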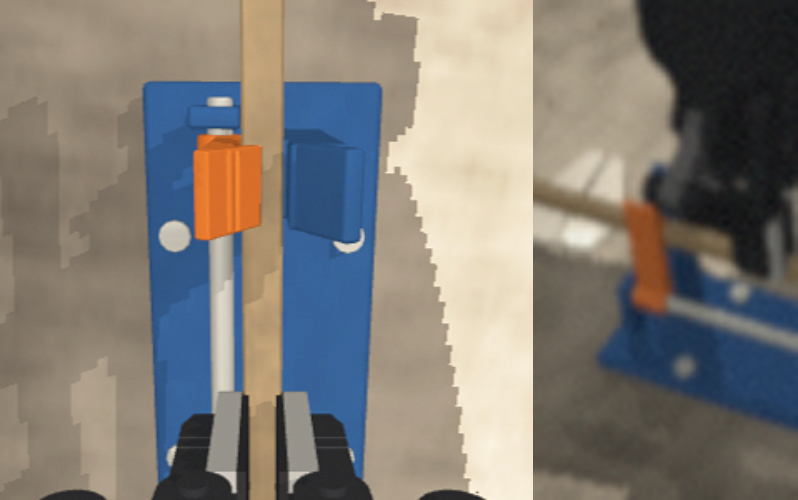

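The wrist view shows the orange nose overlapping the rod (crop px 195-262, 135-240), with the rod lying between it and the prong: the jaw has snapped shut. I'll release it.

jog_arm --series '[[[0,0,0.5,0,0,0,0],[0,0,0,0,0,0,12],[0,0,0,0,0,0,20],[0,0,0,0,0,0,30],[0,0,0,0,0,0,30],[0,0,0,0,0,0,30],[0,0,0,0,0,0,30],[0,0,-10,0,0,0,30],[0,0,-30,0,0,0,30],[0,0,-40,0,0,0,30]]]'

```text
time_s: 9.45
eef_pos: [0.5298, 0.2691, 0.1397]
eef_rot: [0.001, 1.0, 0.032, -0.002]
wrist_force: [0.1, 1.3, -0.1]
opening: 0.351
grasp_force: 0.0
```

jog_arm --series '[[[0,0,-40,0,0,0,60],[0,0,-40,0,0,0,60],[0,0,-40,0,0,0,60],[0,0,-10,0,0,0,60],[0,0,0,0,0,0,60],[0,0,0,0,0,0,60],[0,0,0,0,0,0,60],[0,0,0,0,0,0,60],[0,0,0,0,0,0,60],[0,0,0,0,0,0,60]]]'

```text
time_s: 10.45
eef_pos: [0.5311, 0.2696, 0.2695]
eef_rot: [0.0, 1.0, 0.032, -0.001]
wrist_force: [0.5, -0.4, -0.3]
opening: 0.707
grasp_force: 0.0
```

```bash
python3 - <<'E'
from h import *
from bench import ctrl
o=ctrl.get_obs(); print(o["time_s"],o["eef_pos"],yaw(o),o["opening"],o["wrist_force"],o["grasp_force"],o["q"])
c=ctrl.camera("wrist"); np.savez("w5.npz",**c)
s=ctrl.camera("scene"); np.savez("s5.npz",**s)
a=cv2.resize(c["frame"][0:300,160:480],(533,500)); 
b=cv2.resize(s["frame"][240:340,209:262],(265,500),interpolation=cv2.INTER_CUBIC)
b=cv2.resize(s["frame"][250:350,210:310],(500,500),interpolation=cv2.INTER_CUBIC)[:,:]
cv2.imwrite("pics/w5.png",np.hstack([cv2.resize(a,(300,281)),np.zeros((281,10,3),np.uint8),cv2.resize(b,(281,281))]))
h=cv2.cvtColor(c["frame"],cv2.COLOR_BGR2HSV)
# rod height: points in brass colour near the rack, up to 65 mm clips
p,uv=cloud(c); k=(abs(p[:,1]-.2695-(p[:,0]-.531)*.061)<.003)&(p[:,2]>.03)&(p[:,2]<.1)
for x in np.arange(.42,.66,.02):
    m=k&(abs(p[:,0]-x)<.01); print(round(x,2),m.sum(),np.median(p[m],0).round(4) if m.any() else '')
E
```

```text
10.45 [0.53112169 0.26955667 0.26953096] (np.float64(3.6182217737312334), array([-1.25292987e-03, -3.03546385e-04, -9.99999169e-01])) 0.7072822005430541 [ 0.50342047 -0.41307814 -0.33014252] 0.0 [2.70531889e-01 1.97871430e-01 1.50922964e+00 4.27207429e-05
 1.43578007e+00 1.77817241e+00]
0.42 112 [0.4219 0.2628 0.0664]
0.44 146 [0.44   0.264  0.0664]
0.46 145 [0.4597 0.2652 0.0664]
0.48 157 [0.4802 0.2667 0.0667]
0.5 160 [0.4998 0.2679 0.0665]
0.52 175 [0.5206 0.2689 0.0666]
0.54 195 [0.5401 0.27   0.0665]
0.56 199 [0.5604 0.2714 0.0665]
0.58 201 [0.5801 0.2726 0.0669]
0.6 200 [0.5992 0.2738 0.0666]
0.62 192 [0.6199 0.275  0.0666]
0.64 198 [0.6401 0.2762 0.0667]
0.66 26 [0.6515 0.2769 0.0667]
```

View pics/w5.png

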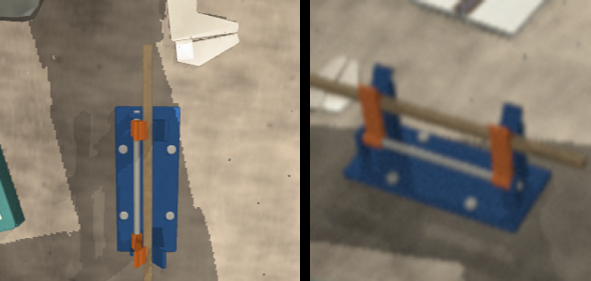

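jog_arm --series '[[[-2,30,0,0,0,0,70],[-4,46,0,0,0,0,70],[-4,46,0,0,0,0,70],[-4,46,0,0,0,0,70],[-4,46,0,0,0,0,70],[-4,46,0,0,0,0,70],[-4,46,0,0,0,0,70],[-4,46,0,0,0,0,70],[-4,46,0,0,0,0,70],[-4,46,0,0,0,0,70]]]'

```text
time_s: 11.55
eef_pos: [0.5212, -0.1778, 0.2706]
eef_rot: [0.0, 1.0, 0.032, 0.0]
wrist_force: [0.8, -0.8, 0.5]
opening: 0.821
grasp_force: 0.0
```

jog_arm --series '[[[-3,46,0,0,0,0,70],[-3,46,0,0,0,0,70],[-1,6,0,0,0,0,70],[0,0,0,0,0,0,70],[0,0,0,0,0,0,70],[0,0,0,0,0,0,70],[0,0,0,0,0,0,70],[0,0,0,0,0,0,70],[0,0,0,0,0,0,70],[0,0,0,0,0,0,70]]]'

```text
time_s: 12.55
eef_pos: [0.5208, -0.2738, 0.2704]
eef_rot: [0.0, 0.999, 0.032, 0.0]
wrist_force: [-0.1, 0.0, 0.4]
opening: 0.819
grasp_force: 0.0
```

```bash
python3 - <<'E'
from h import *
from bench import ctrl
o=ctrl.get_obs(); print(o["time_s"],o["eef_pos"],yaw(o),o["opening"],o["wrist_force"],o["q"])
c=ctrl.camera("wrist"); np.savez("w6.npz",**c); cv2.imwrite("pics/w6.png",c["frame"])
h=cv2.cvtColor(c["frame"],cv2.COLOR_BGR2HSV)
p,uv=cloud(c)
k=(abs(p[:,0]-.52)<.06)&(abs(p[:,1]+.275)<.06)
for a,b in((.145,.165),(.06,.072),(.003,.013)):
    q=p[k&(p[:,2]>a)&(p[:,2]<b)]; print(a,len(q),q.min(0).round(4),q.max(0).round(4),q.mean(0).round(4),cv2.minEnclosingCircle((q[:,:2]*1000).astype(np.float32)))
E
```

```text
12.55 [ 0.52077999 -0.2738002   0.27039956] (np.float64(3.6502338101248557), array([ 9.95543669e-05, -1.12023619e-04, -9.99999989e-01])) 0.8189679411691075 [-0.10670242  0.03856029  0.37103767] [-6.85598609e-01  1.80080943e-01  1.52821603e+00 -2.39053939e-05
  1.43314770e+00  8.21492403e-01]
0.145 1373 [ 0.5094 -0.2893  0.1451] [ 0.5354 -0.2636  0.1615] [ 0.5236 -0.2762  0.1563] ((522.3493041992188, -276.1539306640625), 13.247244834899902)
0.06 1091 [ 0.5033 -0.3015  0.0601] [ 0.5474 -0.251   0.0718] [ 0.5298 -0.2756  0.0681] ((522.238037109375, -276.3024597167969), 25.330108642578125)
0.003 3799 [ 0.4615 -0.3249  0.003 ] [ 0.5717 -0.215   0.013 ] [ 0.5346 -0.2748  0.0086] ((515.87939453125, -269.2513732910156), 70.20816802978516)
```

View pics/w6.png

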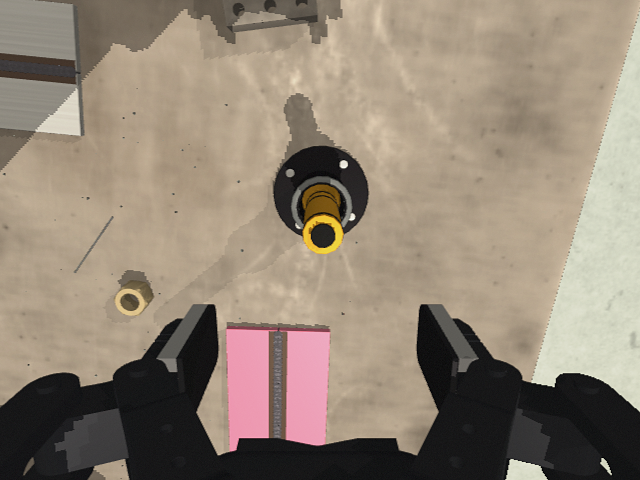

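The torch's tail is at px (322,235), midway between the fingers (218 and 418). I'll go down onto it.

jog_arm --series '[[[1.5,2.5,25,0,0,0,70],[0,0,35,0,0,0,70],[0,0,35,0,0,0,70],[0,0,30,0,0,0,70],[0,0,20,0,0,0,70],[0,0,12,0,0,0,70],[0,0,7,0,0,0,70],[0,0,0,0,0,0,60],[0,0,0,0,0,0,50],[0,0,0,0,0,0,40]]]'

```text
time_s: 13.6
eef_pos: [0.5231, -0.2771, 0.1077]
eef_rot: [0.001, 1.0, 0.032, 0.001]
wrist_force: [0.8, 0.3, 0.1]
opening: 0.472
grasp_force: 0.0
```

jog_arm --series '[[[0,0,0,0,0,0,30],[0,0,0,0,0,0,26],[0,0,0,0,0,0,20],[0,0,0,0,0,0,10],[0,0,0,0,0,0,0],[0,0,0,0,0,0,0],[0,0,0,0,0,0,0],[0,0,0,0,0,0,0],[0,0,0,0,0,0,0],[0,0,0,0,0,0,0]]]'

```text
time_s: 14.6
eef_pos: [0.5229, -0.277, 0.1072]
eef_rot: [0.001, 1.0, 0.032, 0.001]
wrist_force: [-0.3, 0.0, 6.1]
opening: 0.291
grasp_force: 58.7
```

jog_arm --series '[[[0,0,-5,0,0,0,0],[0,0,-10,0,0,0,0],[0,0,-20,0,0,0,0],[0,0,-25,0,0,0,0],[0,0,-25,0,0,0,0],[0,0,-25,0,0,0,0],[0,0,-10,0,0,0,0],[0,0,0,0,0,0,0],[0,0,0,0,0,0,0],[0,0,0,0,0,0,0]]]'

```text
time_s: 15.6
eef_pos: [0.5215, -0.2758, 0.2243]
eef_rot: [-0.001, 1.0, 0.032, -0.001]
wrist_force: [-0.5, -0.2, -2.0]
opening: 0.291
grasp_force: 59.6
```

jog_arm --series '[[[0,-15,0,0,0,0,0],[0,-30,0,0,0,0,0],[0,-38,0,0,0,0,0],[1,-38,0,0,0,0,0],[1,-38,0,0,0,0,0],[1,-38,0,0,0,0,0],[0,-38,0,0,0,0,0],[0,-30,0,0,0,0,0],[0,-20,0,0,0,0,0],[0,-11,0,0,0,0,0]]]'

```text
time_s: 16.6
eef_pos: [0.5054, 0.0217, 0.2256]
eef_rot: [-0.0, 0.999, 0.033, -0.001]
wrist_force: [-0.4, -0.3, -1.3]
opening: 0.285
grasp_force: 59.6
```

jog_arm --series '[[[0,0,0,0,0.07,0,0],[0,0,0,0,0.1,0,0],[0,0,0,0,0.1,0,0],[0,0,0,0,0.1,0,0],[0,0,0,0,0.1,0,0],[0,0,0,0,0.1,0,0],[0,0,0,0,0.04,0,0],[0,0,0,0,0,0,0],[0,0,0,0,0,0,0],[0,0,0,0,0,0,0]]]'

```text
time_s: 17.6
eef_pos: [0.5071, 0.0189, 0.2268]
eef_rot: [-0.009, 0.953, 0.03, 0.3]
wrist_force: [0.1, -0.3, -1.8]
opening: 0.293
grasp_force: 59.7
```

```bash
python3 - <<'E'
from h import *
from bench import ctrl
o=ctrl.get_obs(); print(o["time_s"],o["eef_pos"],yaw(o),o["opening"],o["wrist_force"],o["grasp_force"],o["q"])
print("delta",toolv(o,(.5072,.0188,.1694)))
E
```

```text
17.6 [0.50711352 0.01888785 0.22679923] (np.float64(3.634193151989756), array([ 0.57148428,  0.03593167, -0.81982598])) 0.2925700666193584 [ 0.14529741 -0.30964354 -1.82724236] 59.690592885017395 [-0.34810042 -0.38516354  2.25066504  0.34722879  0.73706521  0.96539706]
delta [-32.80133687   0.07597672  47.10364396]
```

jog_arm --series '[[[-4,0,6,0,0,0,0],[-7,0,10,0,0,0,0],[-8,0,11,0,0,0,0],[-7,0,10,0,0,0,0],[-5,0,7,0,0,0,0],[-2,0,3,0,0,0,0],[0,0,0,0,0,0,0],[0,0,0,0,0,0,0],[0,0,0,0,0,0,0],[0,0,0,0,0,0,0]]]'

```text
time_s: 18.6
eef_pos: [0.5069, 0.019, 0.1695]
eef_rot: [-0.009, 0.953, 0.03, 0.301]
wrist_force: [-0.5, -1.5, -1.4]
opening: 0.29
grasp_force: 59.7
```

```bash
python3 - <<'E'
from h import *
from bench import ctrl
o=ctrl.get_obs(); print(o["time_s"],o["eef_pos"],yaw(o),o["opening"],o["wrist_force"],o["grasp_force"],abs(o["dq"]).max())
s=ctrl.camera("scene"); cv2.imwrite("pics/s7.png",cv2.resize(s["frame"][120:360,180:500],(800,600)))
h=cv2.cvtColor(s["frame"],cv2.COLOR_BGR2HSV)
p,_=cloud(s,cv2.inRange(h,(15,120,80),(32,255,255))>0)
k=(p[:,2]>.07)&(abs(p[:,0]-.52)<.12)&(abs(p[:,1]-.02)<.08)
q=p[k]; m=q.mean(0); d=np.linalg.svd(q-m)[2][0]; d*=np.sign(d[2])
print("torch",len(q),m,d,np.degrees(np.arccos(d[2])),q.min(0),q.max(0))
E
```

```text
18.6 [0.50687106 0.01895281 0.16953679] (np.float64(3.6412059346848364), array([ 0.57264502,  0.03585064, -0.81901918])) 0.29017094246925035 [-0.49969148 -1.50259086 -1.36164606] 59.6903657913208 0.003376883545940095
torch 295 [0.53595999 0.03312918 0.12682245] [-0.58831957 -0.09307868  0.80325366] 36.55806289194546 [0.50474001 0.0231909  0.08394084] [0.56916568 0.04202014 0.16649072]
```

View pics/s7.png

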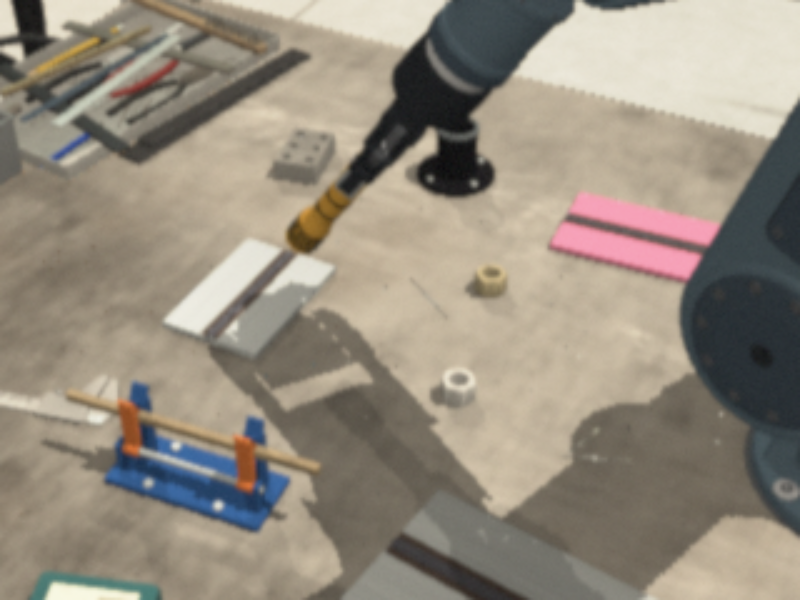

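The picture shows the torch at px (315,220), slanted and raised clear of the coupon and aimed at its seam. The rod sits in both clips at px (190,430).

```bash
python3 -c "
from bench import ctrl
print(ctrl.hand_in())"
```

```text
the job is handed in; nothing more can be done
None
```

The job is handed in (no verdict came back): the rod sits home in both clips with the jaw shut and released, and the torch is held still, slanted about 35° and pointing at the middle of the weld from about 10 cm.

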